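Load the sample mixer, set its pull-to-turn lock knob and press start with the stylus

ROBOT

A 6-joint arm with a two-finger parallel gripper is mounted at the origin on the work surface. World frame = base frame: x ahead of the robot, y to its left, z up, the work surface at z = 0. Lengths are in m, angles in rad, forces in N, time in s.
With the tool pointing down it reaches from about 0.35 to 0.8 m from the base axis. Payload 7.3 kg.
Tool frame: the origin (TCP) lies between the finger pads; the fingertips stand 25 mm ahead of it and the grasp point (between the pads) lies 6 mm ahead of it (r.tip_extent is the distance from the TCP to the fingertips, in m); z points along the fingers, y is the line along which they close (so a half turn about z gives the same grasp; the last joint's range is limited). The gripper opens to 85 mm and grips with 20 to 120 N. Pads are 22 mm wide; open, the fingers measure 114 mm over their backs; the gripper's body (76 mm by 85 mm) begins 54 mm behind the grasp point. The pads swing forward as they close: fully open they stand 13 mm farther back than shut.
Start: joints at [-1.438, 0.342, 1.524, -0, 1.275, -0.146], TCP at [0.145, -0.505, 0.256] pointing down, gripper open.
Joint ranges: [-2.53, 2.53], [-0.77, 2.02], [0.04, 2.7], [-1, 4.14], [0.28, 2.66], [-3.11, 3.11]. Speed limits (rad/s): [2.57, 2.57, 3.14, 3.14, 3.14, 3.14].

INTERFACE

Orientations are given as a unit quaternion [x, y, z, w].
In Python, from workcell import r, command_gripper, optics gives the robot as it stands. The module is installed in compiled form; this text tells all that it offers. Calls block until the motion is done:
- r.reach(position, orientation): joint-space move of the TCP to a pose.
- r.move_straight(position, orientation=None, speed=0.15, max_force=None): straight line of the TCP; orientation=None keeps the orientation; speed is the mean speed in m/s. With max_force (N) it stops when the force on the tool has changed by that much, and returns True; else False.
- r.movej(angles): joint-space move.
- command_gripper(opening, force=None): finger opening in m; force is the grip in N (None keeps the last); returns when the fingers have stopped.
- r.hold(seconds).
- r.solve_ik(position, orientation): joint angles nearest the present ones, or None.
- r.read_state(): the state.
- optics.get_image(name): name is "scene" or "top" or "wrist"; returns (picture, depth): 384x512x3 uint8, red, green, blue; 384x512 float32, m along the optical axis (not along the pixel's ray), 0 where there is no reading.
- optics.camera_model(name): a dict with "K" (3x3 intrinsics, pixels), "R" (3x3) and "t" (3): a world point X has camera coordinates R X + t; the wrist camera has in their place "tool_from_camera" (4x4, takes a point from camera to tool coordinates, whose origin is the TCP and whose axes are the flange's). Camera axes: x right, y down, z forward; pixel columns grow to the right and rows downward; lengths in m; the calibration is good to about 2 mm. The wrist camera is an equidistant fisheye: a pixel r from the principal point sees the ray r / f radians off the axis. A picture is of the moment at which its call begins: read the wrist's pose just before it. camera_model takes no time and is no camera call.
A pose or a line that the arm cannot do raises r.PlanningError and nothing moves.
- r.finish_job(): hands the job in; it is judged then, once.
The state is a dict: "time_s": time; "joint_positions": joint angles; "dq": joint speeds; "tau": joint torques, N m; "eef_pos": TCP position; "eef_rot": TCP orientation; "contact_force": force on the tool from outside, world axes, zero at the start; "torque": the same for the moment, N m; "grip_width": finger opening in m; "grip_force": force on a finger pad.
Only numpy, scipy, OpenCV 4.12 (cv2) and the standard library are available. Lean on these libraries where they do the work, as an engineer would, in place of code of your own. Each camera call takes 0.05 s, during which the arm holds its last target. There are 200 camera calls.

TASK

Stand every sample jar (the squat, lidded, round ones) upright on the mixer's rimmed platform. Then pull the mixer's lock knob up to free it, turn it clockwise until its pointer is over the narrow run notch, push it fully back home, and after that press the recessed start button all the way down with the tip of the stylus. Finish with the stylus back in its stand, every jar still standing on the platform and the other things on the bench left alone.

Things in the scene. Friction and masses are not known exactly. Their poses are not given: they have to be found in the camera images.
- jar1: sample jar, may be absent: round, 40 mm diameter, 44 mm tall, amber glass with a wide white lid of the same width, 50 to 100 g; origin at the centre of its underside, z up through the lid
- jar2: sample jar, may be absent: round, 40 mm diameter, 44 mm tall, amber glass with a wide white lid of the same width, 50 to 100 g; origin at the centre of its underside, z up through the lid
- jar3: sample jar, may be absent: round, 40 mm diameter, 44 mm tall, amber glass with a wide white lid of the same width, 50 to 100 g; origin at the centre of its underside, z up through the lid
- jar4: sample jar, may be absent: round, 40 mm diameter, 44 mm tall, amber glass with a wide white lid of the same width, 50 to 100 g; origin at the centre of its underside, z up through the lid
- jar5: sample jar, may be absent: round, 40 mm diameter, 44 mm tall, amber glass with a wide white lid of the same width, 50 to 100 g; origin at the centre of its underside, z up through the lid
- platform (a point): centre of the flat floor of the mixer's loading platform, 56 mm above the bench; x and y are the mixer's axes (x away from the robot when unturned, y left, z up); the floor measures 170 mm along x and 180 mm along y, enclosed by a 12 mm high, 6 mm thick rim. The mixer is fixed to the bench; a white housing 190 mm (x) by 360 mm (y), the platform on its left half, the control panel (flat, also 56 mm above the bench) on its right half
- panel (a point): point on the panel surface (56 mm above the bench) on the vertical axis of the lock knob, axes as for the platform. Round it stands a fixed notched metal collar, from radius 24 to 38 mm, 12 mm high above the panel, in which the knob's pointer is caught while the knob is home: a wide park notch on the left (+y) and a narrow run notch on the far side (+x), marked with a white line
- knob_top (a point): centre of the top of the lock knob's black grip bar, on the knob's axis, 42 mm above the panel when the knob is home; it rises and turns with the knob. The bar is 13 mm thick, 38 mm long (along this point's own y axis) and its straight sides are 30 mm high; under it a disc of 21 mm radius (top 12 mm above the panel when home) with a pointer, towards the point's +y, reaching to radius 36 mm
- knob_pull (a joint): how far the lock knob is pulled up, m: 0 fully home, 0.020 fully out; friction of about 3 N keeps it where it is left. The pointer clears the collar from about 0.012 up
- knob_turn (a joint): turn of the lock knob in rad, growing clockwise seen from above: at 0 the pointer points along the mixer's +y, at 1.57 along its +x, the middle of the run notch. Home, it can sit only in the park notch (about -0.08 to 0.75) or in the run notch (about 1.57 +- 0.18); stops at -0.2 and 1.9; turns against about 0.04 Nm and stays where it is left
- start_top (a point): centre of the top of the grey start button, 17 mm diameter, 9 mm above the panel, deep inside a fixed black round guard of 20 mm inner and 29 mm outer diameter that rises 17 mm above the panel; it faces up, too deep for fingers
- start (a joint): how far the start button is pressed in, m: 0 out, 0.005 fully down; sprung, about 4 N when fully down
- stylus: stylus, 50 g, 125 mm long, origin at its tip, z along it up to the handle's end: steel shaft 8 mm diameter up to 52 mm, collar 23 mm diameter from 52 to 58 mm, round handle 15 mm diameter from 58 to 125 mm. It starts upright in the stand, its collar resting on the stand's top
- stylus_tip (a point): the very tip of the stylus (the same point as its origin)
- stand: the stylus stand, fixed: an aluminium block 55 x 55 mm, 58 mm tall, with an upright through hole of 15 mm diameter in the middle; origin at the centre of its underside. With the stylus in, its tip is 6 mm above the bench
- beaker: bystander: empty glass beaker, 54 mm diameter, 62 mm tall; origin at the centre of its underside
- tipbox: bystander: small blue box, 55 x 55 x 45 mm; origin at the centre of its underside
- dish: bystander: flat glass dish, 90 mm diameter, 18 mm tall, beside the mixer on the left; origin at the centre of its underside
There are look-alikes about, which are no part of the job. Of the things like the stylus, leave any that is blue; of the rest the smaller one is meant.

How it is judged:
By the outcome, as a careful person would: the job done as asked, in the order asked, and still so for the second after the job is handed in, with the robot touching nothing.
Of jar1, jar2, jar3, jar4, jar5 only 3 to 5 are there at a start; the rules pass over those that are not, and their reading is None.
At some moment in a run one of jar1, jar2, jar3, jar4, jar5 may be knocked a few centimetres aside while the robot is not near it.
It also fails if it takes over 210 s, if anything falls off the work surface, if the arm or the gripper's body presses on something with over 40 N, if the wrist force passes 120 N, or if a joint passes its speed limit or range.

## Working session

There is one attempt and no reset: what is moved stays moved. The work goes in short steps, each a Python script; the robot and the scene stay as the last script left them, time stands still between calls to the robot, and variables do not carry over. Pictures are saved under pics/ and viewed, at most 14 in all, crops included, and the job is handed in when it is done.

```bash
mkdir -p pics
python3 - <<'E'
from workcell import r,optics
import cv2,numpy as np
for n in("scene","top"):
    im,d=optics.get_image(n); cv2.imwrite(f"pics/{n}0.png",cv2.resize(im[:,:,::-1],(800,600))); np.savez(f"{n}0.npz",im=im,d=d)
    m=optics.camera_model(n); print(n,{k:np.round(v,4).tolist() if not isinstance(v,str) else v for k,v in m.items()})
print(optics.camera_model("wrist")); s=r.read_state(); print(s["eef_rot"],s["time_s"],r.tip_extent)
E
```

```text
scene {'K': [[410.0191, 0.0, 258.9673], [0.0, 410.0191, 191.911], [0.0, 0.0, 1.0]], 'R': [[-0.0871, 0.9961, -0.0168], [0.6972, 0.0489, -0.7152], [-0.7115, -0.074, -0.6987]], 't': [0.0432, -0.3247, 1.6149]}
top {'K': [[477.5343, 0.0, 249.4183], [0.0, 477.5343, 192.4584], [0.0, 0.0, 1.0]], 'R': [[0.0064, -1.0, 0.0008], [-0.9879, -0.0064, -0.155], [0.155, 0.0002, -0.9879]], 't': [-0.0012, 0.5585, 1.5753]}
{'K': array([[297.31863964,   0.        , 255.21924612],
       [  0.        , 297.31863964, 187.78408333],
       [  0.        ,   0.        ,   1.        ]]), 'tool_from_camera': array([[ 2.41667424e-05, -9.50608357e-01, -3.10392898e-01,
         7.93365346e-02],
       [ 9.99999557e-01, -2.69122174e-04,  9.02071283e-04,
        -1.40440977e-04],
       [-9.41050112e-04, -3.10392782e-01,  9.50607929e-01,
        -1.17817539e-01],
       [ 0.00000000e+00,  0.00000000e+00,  0.00000000e+00,
         1.00000000e+00]])}
[ 9.90299258e-01  1.38949375e-01  2.33846272e-06 -6.71231952e-04] 0.1 0.025
```

View pics/top0.png

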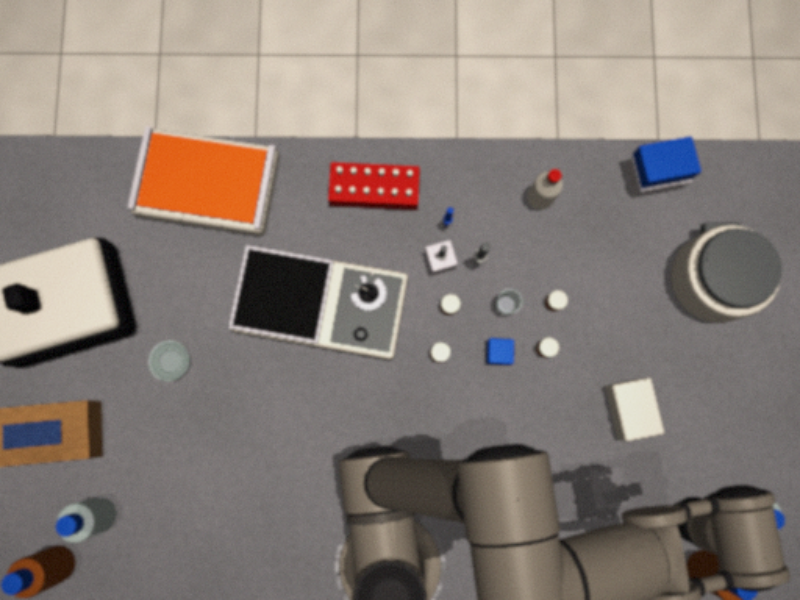

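View pics/scene0.png

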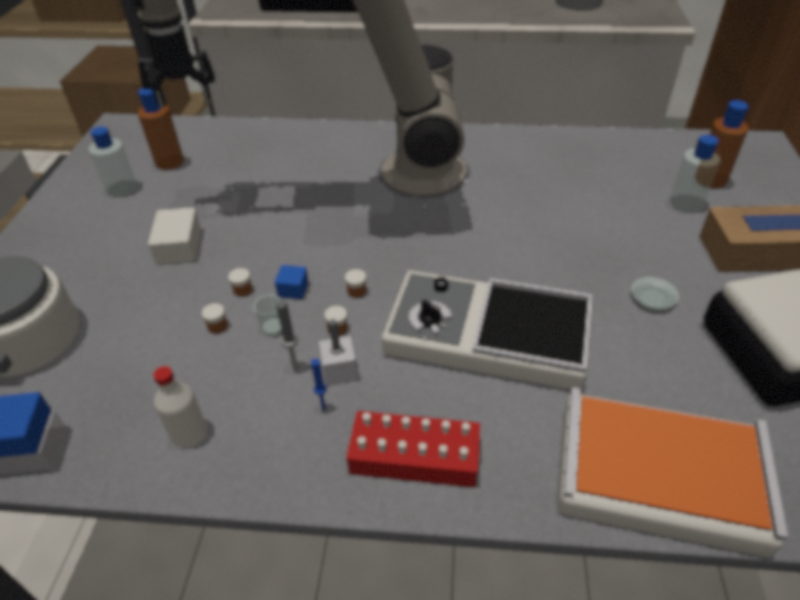

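Top view (800x600): four jars at (451,303), (440,352), (557,300), (548,347). The beaker is at (508,302), the tipbox at (501,351), and the stand with the small grey stylus at (441,256). The larger grey stylus is at (482,254) and the blue one at (448,216). The mixer's platform centre is at about (282,293), the knob at (369,292) and the start button at (361,334).

```bash
cat > h.py <<'E'
import numpy as np,cv2
from workcell import r,optics,command_gripper
from scipy.spatial.transform import Rotation as Ro
def cloud(n,d,m=None):
    m=m or optics.camera_model(n); K=m["K"]; v,u=np.mgrid[0:384,0:512]
    c=np.stack([(u-K[0,2])/K[0,0]*d,(v-K[1,2])/K[1,1]*d,d],-1)
    return (c-m["t"])@m["R"]
def ray(n,u,v,z):
    m=optics.camera_model(n); K=m["K"]; c=np.array([(u-K[0,2])/K[0,0],(v-K[1,2])/K[1,1],1])
    o=-m["R"].T@m["t"]; w=m["R"].T@c; return o+w*(z-o[2])/w[2]
def down(yaw):  # tool down, closing axis y at angle yaw from world y
    return (Ro.from_euler("z",yaw)*Ro.from_quat([1,0,0,0])).as_quat()
E
python3 - <<'E'
from h import *
f=np.load("top0.npz"); im,d=f["im"].astype(int),f["d"]; P=cloud("top",d)
k=512/800
for n,u,v,z in [("jA",451,303,.044),("jB",440,352,.044),("jC",557,300,.044),("jD",548,347,.044),("beaker",508,302,.06),("tip",501,351,.045),("stand",441,256,.058),("big",482,254,.1),("blue",448,216,.1),("plat",282,293,.056),("knob",369,290,.098),("start",361,334,.073)]:
    u*=k;v*=k; iu,iv=int(u),int(v); print(n,ray("top",u,v,z).round(3),P[iv-2:iv+3,iu-2:iu+3].reshape(-1,3).mean(0).round(3))
# jars
w=(im.min(-1)>150)&(P[...,2]>.03)&(P[...,2]<.056)
nn,l,st,c=cv2.connectedComponentsWithStats(w.astype(np.uint8))
for i in range(1,nn):
    if 40<st[i,4]<500: print(st[i],c[i].round(1),ray("top",*c[i],.044).round(4))
# housing
sx=(P[...,0]>.4)&(P[...,0]<.75)&(P[...,1]>-.1)&(P[...,1]<.4)&(P[...,2]>.045)
nn,l,st,c=cv2.connectedComponentsWithStats(sx.astype(np.uint8)); i=1+np.argmax(st[1:,4])
p=P[l==i]; print(st[i],cv2.minAreaRect(p[:,:2].astype(np.float32)))
E
```

```text
jA [ 0.554 -0.131  0.044] [ 0.558 -0.128  0.043]
jB [ 0.448 -0.106  0.044] [ 0.449 -0.104  0.044]
jC [ 0.562 -0.361  0.044] [ 0.563 -0.359  0.043]
jD [ 0.46  -0.338  0.044] [ 0.46  -0.336  0.044]
beaker [ 0.555 -0.252  0.06 ] [ 0.564 -0.26   0.005]
tip [ 0.451 -0.237  0.045] [ 0.453 -0.235  0.045]
stand [ 0.655 -0.108  0.058] [ 0.652 -0.106  0.084]
big [ 0.651 -0.192  0.1  ] [ 0.633 -0.18   0.19 ]
blue [ 0.733 -0.121  0.1  ] [ 0.74  -0.12   0.079]
plat [0.572 0.235 0.056] [0.574 0.236 0.056]
knob [0.573 0.046 0.098] [0.576 0.047 0.09 ]
start [0.482 0.063 0.073] [0.486 0.063 0.066]
[ 98  83  74  15 146] [135.6  88.9] [0.9237 0.404  0.044 ]
[ 87 132  77  15 263] [124.9 139.4] [0.741  0.4331 0.044 ]
[208 167  32  32 187] [217.1 180.1] [0.6004 0.1124 0.044 ]
[251 174  10  41 107] [255.6 190.8] [ 0.5644 -0.0185  0.044 ]
[351 186  12  12 110] [356.8 191.4] [ 0.5644 -0.3618  0.044 ]
[283 188  12  12 110] [288.2 193.9] [ 0.5545 -0.129   0.044 ]
[205 198  10  18  74] [209.6 205.5] [0.5131 0.1365 0.044 ]
[346 216  12  12 112] [351.3 221.7] [ 0.4612 -0.3402  0.044 ]
[213 219  35   9  85] [228.7 223.1] [0.4541 0.0713 0.044 ]
[276 219  12  12 113] [281.6 224.8] [ 0.4494 -0.1064  0.044 ]
[ 147  157  114   73 5871] ((0.5555915236473083, 0.1551850587129593), (0.35674941539764404, 0.19056151807308197), 80.27284240722656)
```

Four jars are present and the mixer yaw is about -9.7°. I'll move the jars, re-detecting before each pick in case one gets knocked.

```bash
cat >> h.py <<'E'
YAW=np.radians(80.27-90); C=np.array([.5556,.1552]); ex=np.array([np.cos(YAW),np.sin(YAW)]); ey=np.array([-ex[1],ex[0]])
PL=np.array([.573,.235])
def jars(z0,lo,hi):
    im,d=optics.get_image("top"); P=cloud("top",d)
    w=(im.min(-1)>150)&(P[...,2]>lo)&(P[...,2]<hi)&(P[...,0]<.8)
    nn,l,st,c=cv2.connectedComponentsWithStats(w.astype(np.uint8))
    return [ray("top",*c[i],z0)[:2] for i in range(1,nn) if 60<st[i,4]<180 and max(st[i,2:4])<18]
def bench(): return [p for p in jars(.044,.03,.056) if p[1]<-.04]
def up(z=.22,speed=.3):
    p=np.array(r.read_state()["eef_pos"]); p[2]=z; r.move_straight(p,speed=speed)
G=.006
def pick(p):
    q=down(np.pi/2); r.reach([*p,.16],q); command_gripper(.062,30)
    r.move_straight([*p,.028+G],speed=.15); command_gripper(.03,30)
    s=r.read_state(); up(.2); return s["grip_width"]
def place(o):
    p=PL+o[0]*ex+o[1]*ey; q=down(np.pi/2+YAW)
    r.move_straight([*p,.2],q,speed=.3); r.move_straight([*p,.056+.028+G+.008],speed=.2)
    t=r.move_straight([*p,.056+.028+G-.004],speed=.03,max_force=4)
    z=r.read_state()["eef_pos"][2]; command_gripper(.053); up(.2); return t,round(z,4)
E
python3 - <<'E'
from h import *
for o in [(.036,.042),(-.036,.042)]:
    b=sorted(bench(),key=lambda p:-p[1]); print(np.round(b,3).tolist())
    w=pick(b[0]); print(w); 
    if w<.036: break
    print(place(o), r.read_state()["time_s"])
print(np.round(jars(.1,.085,.115),3).tolist(),np.round(bench(),3).tolist())
im,_=optics.get_image("wrist"); cv2.imwrite("pics/w1.png",cv2.resize(im[:,:,::-1],(800,600)))
E
```

```text
[[0.449, -0.106], [0.555, -0.129], [0.461, -0.34], [0.564, -0.362]]
0.03920278433809266
(True, np.float64(0.0897)) 7.75
[[0.555, -0.129], [0.461, -0.34], [0.564, -0.362]]
0.039447462993228696
(True, np.float64(0.0899)) 14.9417
[[0.616, 0.266]] [[0.565, -0.362], [0.461, -0.34]]
```

View pics/w1.png

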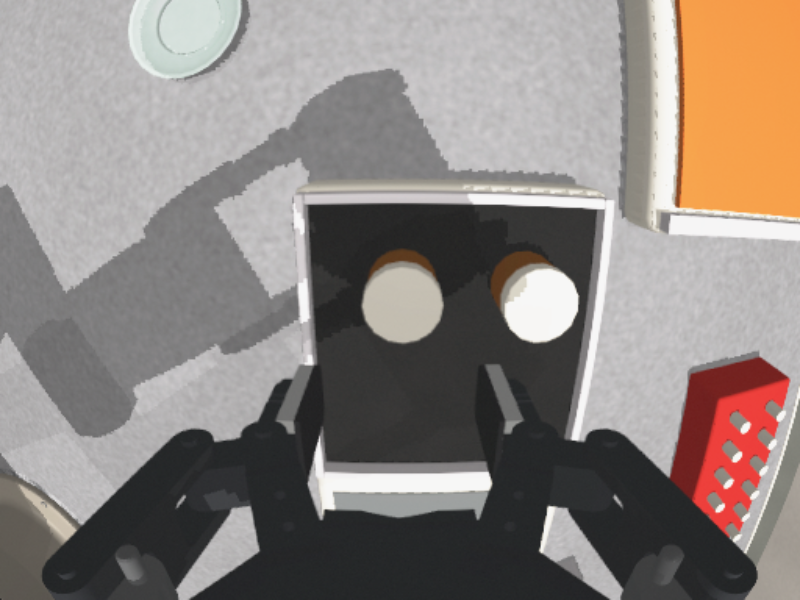

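Wrist view: two jars are standing upright on the platform, at (402,300) and (540,302). Next are the other two.

Run:
```python
from h import *
for o in [(.036,-.042),(-.036,-.042)]:
    b=sorted(bench(),key=lambda p:-p[1]); print(np.round(b,3).tolist())
    w=pick(b[0]); print(w); 
    if w<.036: break
    print(place(o), r.read_state()["time_s"])
# look at the panel from mixer-aligned pose behind the knob
k=np.array([.573,.046])
p=k-.06*ey-.045*ex+.0*ex; q=down(np.pi/2+YAW)
r.move_straight([*p,.24],q,speed=.3); s=r.read_state()
im,d=optics.get_image("wrist"); cv2.imwrite("pics/w2.png",cv2.resize(im[:,:,::-1],(800,600))); np.savez("w2.npz",im=im,d=d,p=s["eef_pos"],q=s["eef_rot"])
im,d=optics.get_image("top"); c=cv2.resize(im[140:235,130:310,::-1],None,fx=4,fy=4); cv2.imwrite("pics/t2.png",c); np.savez("t2.npz",im=im,d=d)
print(np.round(bench(),3).tolist())
```

```text
[[0.461, -0.34], [0.565, -0.362]]
0.03918908763449842
(True, np.float64(0.0897)) 23.475
[[0.576, -0.325]]
0.039419456065795985
(True, np.float64(0.0927)) 31.3417
[]
```

View pics/w2.png

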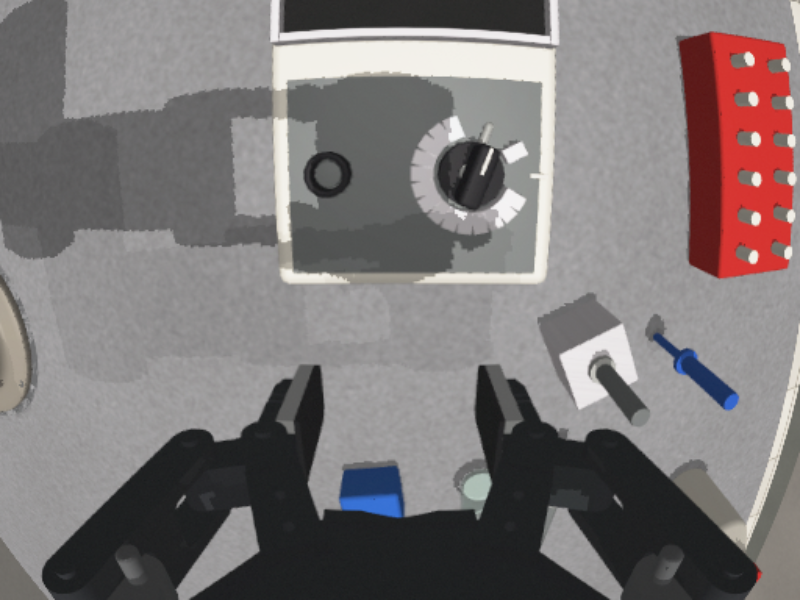

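View pics/t2.png

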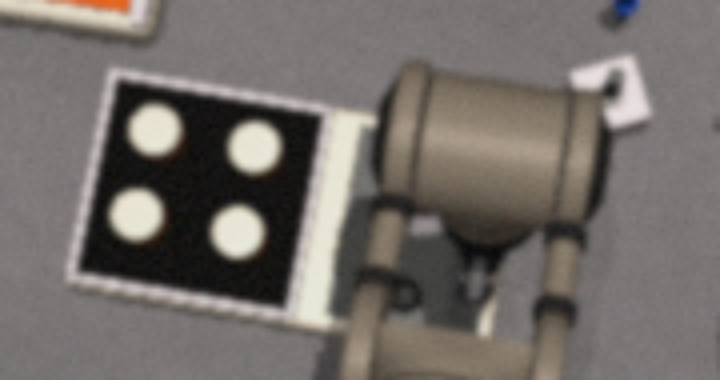

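Top crop: all four jars are upright on the platform. One had been knocked and was re-found. The wrist view shows the knob at about (475,175) with its pointer tip at (488,127), and the start guard at (327,174). The stand and stylus are at (600,365) with the handle end at (640,412). Next I'll measure these in 3D.

```bash
cat >> h.py <<'E'
def wcloud(d,p,q):
    m=optics.camera_model("wrist"); K=m["K"]; v,u=np.mgrid[0:384,0:512]
    a=(u-K[0,2])/K[0,0]; b=(v-K[1,2])/K[1,1]; t=np.hypot(a,b)+1e-9; g=np.tan(t)/t
    c=np.stack([a*g*d,b*g*d,d],-1); T=m["tool_from_camera"]
    return Ro.from_quat(q).apply((c.reshape(-1,3)@T[:3,:3].T+T[:3,3])).reshape(384,512,3)+p
E
python3 - <<'E'
from h import *
f=np.load("w2.npz"); im=f["im"].astype(int); P=wcloud(f["d"],f["p"],f["q"]); Z=P[...,2]
def near(x,y,rad): return np.hypot(P[...,0]-x,P[...,1]-y)<rad
m=near(.573,.046,.035)&(Z>.093)&(Z<.105); p=P[m]; print("bar",m.sum(),p.mean(0).round(4))
rc=cv2.minAreaRect(p[:,:2].astype(np.float32)); print(rc)
m=near(.573,.046,.05)&(Z>.064)&(Z<.074)&(im.min(-1)>140); print("collar",m.sum(),cv2.minEnclosingCircle(P[m][:,:2].astype(np.float32)))
m=near(.484,.063,.03)&(Z>.068)&(Z<.08);print("guard",m.sum(),cv2.minEnclosingCircle(P[m][:,:2].astype(np.float32)),np.median(P[m],0))
m=near(.655,-.108,.06)&(Z>.053)&(Z<.062);print("stand",m.sum(),cv2.minAreaRect(P[m][:,:2].astype(np.float32)))
m=near(.655,-.108,.06)&(Z>.08);print("handle",m.sum(),P[m].min(0),P[m].max(0)); 
for a in(.075,.095,.115): 
    mm=m&(abs(Z-a)<.01); print(np.median(P[mm],0).round(4))
m=m&(Z>.127); print("htop",m.sum(),P[m].mean(0).round(4),cv2.minEnclosingCircle(P[m][:,:2].astype(np.float32)))
m=near(.56,.03,.06)&(Z>.05)&(Z<.06); print("panel z",np.median(Z[m]))
# housing by wrist: panel end edge
m=(P[...,0]>.4)&(P[...,0]<.7)&(P[...,1]>-.08)&(P[...,1]<.12)&(Z>.05)&(Z<.062); print(cv2.minAreaRect(P[m][:,:2].astype(np.float32)))
print("big?",)
for u,v in((488,127),(470,208),(486,145)): print(P[int(v*.64),int(u*.64)].round(4))
E
```

```text
bar 610 [0.5722 0.0506 0.0977]
((0.5724974274635315, 0.05035422369837761), (0.037609636783599854, 0.013892917893826962), 59.658348083496094)
collar 1868 ((0.5725877285003662, 0.04997042194008827), 0.0385165698826313)
guard 386 ((0.48405396938323975, 0.06526452302932739), 0.014780568890273571) [0.48383757 0.06553687 0.07293024]
stand 1378 ((0.6569566130638123, -0.10726270079612732), (0.05618712678551674, 0.05768495798110962), 17.023988723754883)
handle 509 [ 0.64887651 -0.1144562   0.08008045] [ 0.66360219 -0.09909048  0.1327421 ]
[ 0.6535 -0.1015  0.0827]
[ 0.6526 -0.1018  0.0953]
[ 0.653  -0.1019  0.1154]
htop 144 [ 0.6559 -0.1059  0.1305] ((0.6562826633453369, -0.1071748286485672), 0.007842461578547955)
panel z 0.05617282746962299
((0.5554418563842773, 0.020061105489730835), (0.199881449341774, 0.24346165359020233), 89.94929504394531)
big?
[0.5884 0.0782 0.0615]
[0.5644 0.0333 0.0952]
[0.5855 0.0674 0.0621]
```

```bash
cat >> h.py <<'E'
KN=np.array([.5725,.0502])
def bar(tag=None):
    s=r.read_state(); im,d=optics.get_image("wrist"); P=wcloud(d,s["eef_pos"],s["eef_rot"]); Z=P[...,2]
    m=(np.hypot(P[...,0]-KN[0],P[...,1]-KN[1])<.035)&(Z>.09)&(Z<.13)
    if tag: cv2.imwrite(f"pics/{tag}.png",cv2.resize(im[:,:,::-1],(800,600)))
    return np.median(Z[m]),cv2.minAreaRect(P[m][:,:2].astype(np.float32))
E
python3 - <<'E'
from h import *
b=np.radians(59.66); q=down(b)
r.reach([*KN,.2],q); command_gripper(.04,60)
r.move_straight([*KN,.13],speed=.15)
print(r.move_straight([*KN,.099],speed=.06,max_force=8)); command_gripper(.0,60)
s=r.read_state(); print(s["grip_width"],s["eef_pos"])
r.move_straight([*KN,.099+.0185],speed=.03); s=r.read_state(); print(s["contact_force"],s["grip_width"],s["eef_pos"][2])
j=np.array(s["joint_positions"]); D=b-YAW
for i in range(1,6):
    j2=j.copy(); j2[5]+=D*i/5; r.movej(j2)
s=r.read_state(); print(s["eef_pos"],np.degrees(Ro.from_quat(s["eef_rot"]).as_matrix()[:2,0]),s["torque"],s["contact_force"])
print(r.move_straight([*KN,.0985],speed=.03,max_force=20)); s=r.read_state(); print(s["eef_pos"],s["contact_force"],s["time_s"])
command_gripper(.04); up(.2)
r.move_straight([*(KN-.06*ex),.22],speed=.2)
print(bar("k1"))
E
```

```text
False
0.012003433460296045 [0.57281778 0.05016315 0.09950555]
[ 2.12447717 -0.3920173   2.92507395] 0.011470325549040268 0.11815861248392136
[0.57272662 0.05023521 0.11814584] [56.54309074 -9.25647871] [ 0.0120882  -0.36177046 -0.03069013] [ 1.71016627  0.35472473 -0.33277505]
True
[0.5727799  0.05023664 0.09947269] [-1.87518644  1.12724925  4.8030353 ] 37.9167
(np.float64(0.09794722088388995), ((0.5724391341209412, 0.04980967566370964), (0.012273197062313557, 0.03682476282119751), 80.30648040771484))
```

View pics/k1.png

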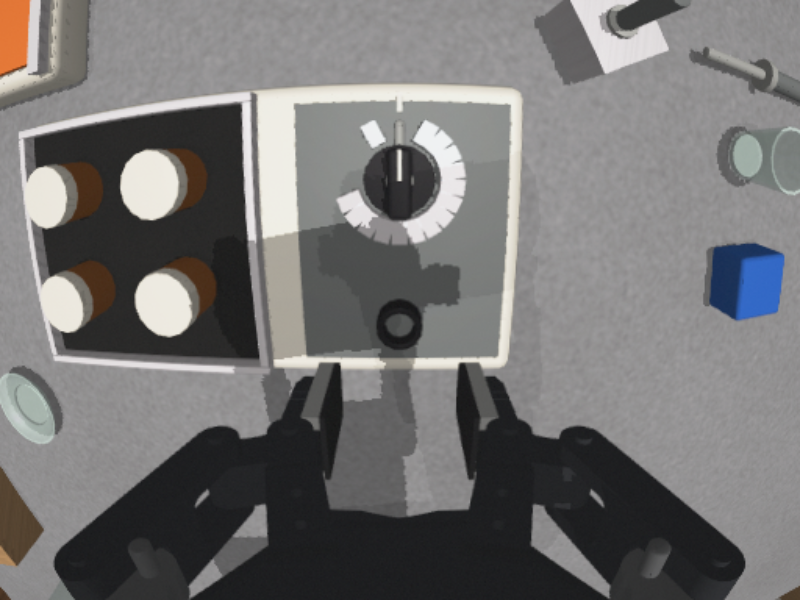

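Wrist view: the pointer is at (399,125), lined up with the white run mark, and the bar-top height is back at 0.098. I'll give the knob a short push to make sure it's home, then go for the stylus.

Run:
```python
from h import *
command_gripper(0,60); r.reach([*KN,.16],down(YAW)); t=r.move_straight([*KN,.118],speed=.03,max_force=12); s=r.read_state(); print("push",t,s["eef_pos"][2],s["contact_force"])
up(.24); command_gripper(.04)
S=np.array([.6563,-.1072]); q=down(np.pi/2)
r.move_straight([*S,.24],q,speed=.3)
print(r.move_straight([*S,.112],speed=.1,max_force=8)); command_gripper(0,60)
s=r.read_state(); print(s["grip_width"],s["eef_pos"],s["contact_force"])
r.move_straight([*S,.25],speed=.1)
s=r.read_state(); im,d=optics.get_image("wrist"); cv2.imwrite("pics/s1.png",cv2.resize(im[:,:,::-1],(800,600))); np.savez("s1.npz",im=im,d=d,p=s["eef_pos"],q=s["eef_rot"])
P=wcloud(d,s["eef_pos"],s["eef_rot"])-s["eef_pos"]
m=(np.hypot(P[...,0],P[...,1])<.025)
for z in(-.04,-.06,-.075,-.085,-.095,-.103): 
    a=m&(abs(P[...,2]-z)<.004); print(z,a.sum(),np.median(P[a],0).round(4) if a.any() else 0)
print(P[m&(P[...,2]>-.125)].min(0))
```

```text
push True 0.12297705353043438 [-1.67036426 -0.1663726   6.1892995 ]
False
0.013579700393972207 [ 0.65654352 -0.10727166  0.1125675 ] [-0.22636242 -0.52487221  2.41969406]
-0.04 140 [-0.0001  0.0061 -0.0399]
-0.06 0 0
-0.075 31 [ 0.0002  0.0034 -0.076 ]
-0.085 41 [ 0.0002  0.0034 -0.0852]
-0.095 35 [-0.0005  0.0034 -0.0953]
-0.103 20 [ 0.001   0.0035 -0.1015]
[-0.02471202 -0.01266391 -0.10438325]
```

View pics/s1.png

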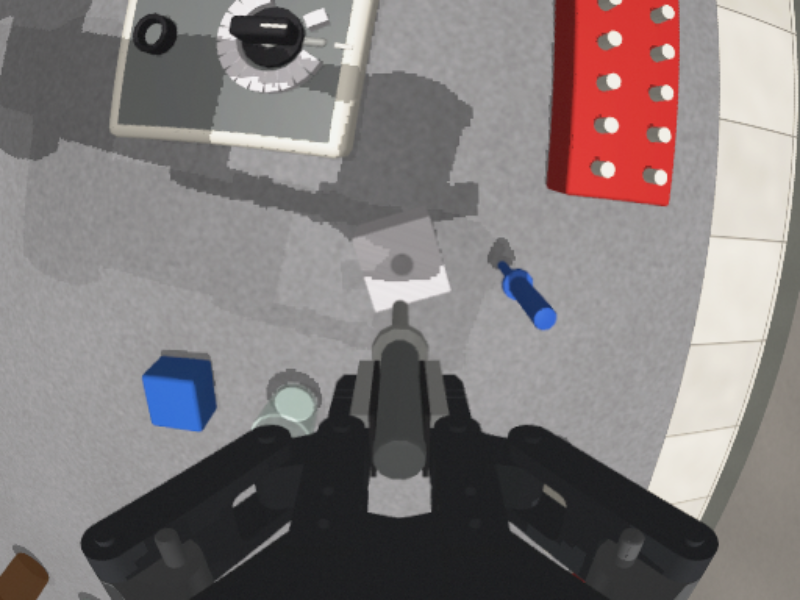

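The stylus is held straight, tip at (400,305), centred on the TCP axis and about 105 mm below it. Now to press the button.

Run:
```python
from h import *
B=np.array([.484,.0654]); S=np.array([.6563,-.1072]); q=down(np.pi/2)
r.move_straight([*B,.25],speed=.25); r.move_straight([*B,.188],speed=.1)
t=r.move_straight([*B,.1735],speed=.03,max_force=6); print("touch",t,r.read_state()["eef_pos"][2])
t=r.move_straight([*B,.160],speed=.015,max_force=14); s=r.read_state(); print("press",t,s["eef_pos"],s["contact_force"],s["grip_width"]); r.hold(.4); print(r.read_state()["contact_force"])
up(.25,.15)
s=r.read_state(); im,d=optics.get_image("wrist"); P=wcloud(d,s["eef_pos"],s["eef_rot"])-s["eef_pos"]; m=(np.hypot(P[...,0],P[...,1])<.025)
for z in(-.075,-.095,-.1015): 
    a=m&(abs(P[...,2]-z)<.004); print(z,a.sum(),np.median(P[a],0).round(4) if a.any() else 0)
print(P[m&(P[...,2]>-.125)].min(0))
```

```text
touch False 0.1734497016525056
press True [0.48442878 0.06540147 0.16629306] [-1.11851619 -0.58889834  8.04365097] 0.013337906859989783
[-1.22899029e+00  2.13477379e-03  7.98790995e+00]
-0.075 34 [ 0.0002  0.0035 -0.0757]
-0.095 36 [ 0.001   0.0033 -0.095 ]
-0.1015 32 [ 0.0006  0.0032 -0.1006]
[-0.02459641 -0.01208664 -0.1044346 ]
```

The tip bottomed at z = 0.060 with 8 N, so the button went fully down. Next, the stylus goes back in its stand.

Run:
```python
from h import *
S=np.array([.6565,-.1072]); 
r.move_straight([*S,.25],speed=.25); r.move_straight([*S,.185],speed=.1)
t=r.move_straight([*S,.110],speed=.06,max_force=5); s=r.read_state(); print(t,s["eef_pos"],s["contact_force"])
if s["eef_pos"][2]<.116:
    command_gripper(.04); up(.25,.15)
    r.reach([.35,-.3,.3],down(0))
    print(r.read_state()["time_s"])
im,d=optics.get_image("top"); cv2.imwrite("pics/e_top.png",cv2.resize(im[120:260,120:400,::-1],None,fx=2.8,fy=2.8)); im,_=optics.get_image("scene"); cv2.imwrite("pics/e_sc.png",cv2.resize(im[150:280,100:400,::-1],None,fx=2.6,fy=2.6))
```

```text
True [ 0.65632431 -0.10710506  0.11252996] [-0.18873193  0.70005089  4.20902874]
57.75
```

View pics/e_top.png

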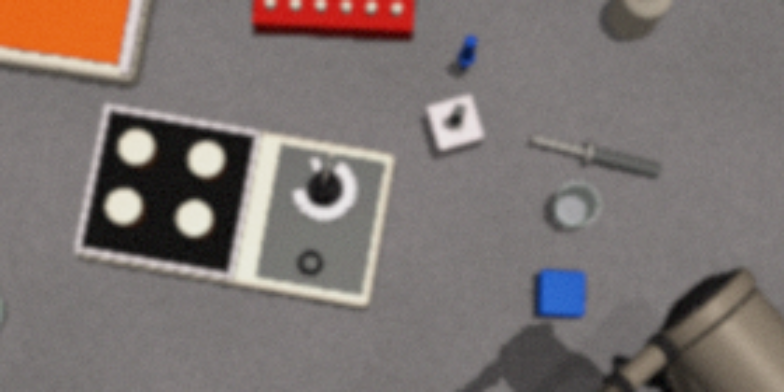

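View pics/e_sc.png

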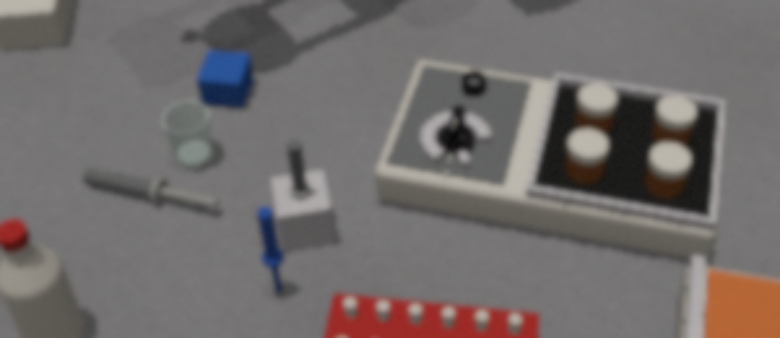

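The larger grey look-alike, which was standing at first, is now lying at (595,155) in the top crop. Everything else is right: jars up, pointer in the run notch, stylus in its stand. I'll check how the look-alike stood and when it fell.

Run:
```python
from h import *
f=np.load("top0.npz"); g=np.load("t2.npz"); im,d=optics.get_image("top")
c=np.hstack([cv2.resize(x[135:215,265:350,::-1],None,fx=3,fy=3,interpolation=cv2.INTER_CUBIC) for x in(f["im"],g["im"],im)]); cv2.imwrite("pics/cmp.png",c)
np.savez("now.npz",im=im,d=d)
for n,dd in(("top",f["d"]),("top",g["d"]),("top",d),("scene",np.load("scene0.npz")["d"])):
    P=cloud(n,dd); m=(P[...,0]>.59)&(P[...,0]<.72)&(P[...,1]>-.34)&(P[...,1]<-.14)&(P[...,2]>.006)&(P[...,2]<.3)
    p=P[m]; print(n,len(p))
    for a in np.arange(.0,.24,.02):
        k=p[(p[:,2]>=a)&(p[:,2]<a+.02)]
        if len(k): print(round(a,2),len(k),k.mean(0).round(3),k.min(0).round(3),k.max(0).round(3))
P=cloud("scene",np.load("scene0.npz")["d"]); m=(np.hypot(P[...,0]-.735,P[...,1]+.12)<.05)&(P[...,2]>.01); print("blue",P[m].min(0),P[m].max(0))
```

```text
top 233
0.0 136 [ 0.656 -0.246  0.008] [ 0.592 -0.339  0.006] [ 0.718 -0.141  0.019]
0.02 3 [ 0.65  -0.19   0.022] [ 0.649 -0.193  0.02 ] [ 0.652 -0.186  0.024]
0.04 2 [ 0.639 -0.141  0.059] [ 0.638 -0.141  0.058] [ 0.641 -0.141  0.059]
0.06 25 [ 0.648 -0.189  0.074] [ 0.64  -0.204  0.066] [ 0.662 -0.177  0.079]
0.08 13 [ 0.65  -0.185  0.087] [ 0.645 -0.197  0.08 ] [ 0.664 -0.176  0.1  ]
0.1 7 [ 0.645 -0.189  0.112] [ 0.643 -0.195  0.104] [ 0.648 -0.183  0.119]
0.12 8 [ 0.648 -0.185  0.131] [ 0.644 -0.196  0.122] [ 0.654 -0.181  0.139]
0.14 15 [ 0.65  -0.19   0.153] [ 0.643 -0.199  0.141] [ 0.663 -0.181  0.16 ]
0.16 24 [ 0.653 -0.189  0.164] [ 0.645 -0.199  0.16 ] [ 0.661 -0.183  0.17 ]
top 282
0.0 176 [ 0.64  -0.258  0.012] [ 0.592 -0.339  0.006] [ 0.717 -0.141  0.02 ]
0.02 105 [ 0.627 -0.277  0.025] [ 0.607 -0.338  0.02 ] [ 0.649 -0.206  0.037]
0.04 1 [ 0.638 -0.141  0.057] [ 0.638 -0.141  0.057] [ 0.638 -0.141  0.057]
top 298
0.0 180 [ 0.648 -0.258  0.011] [ 0.592 -0.34   0.006] [ 0.72  -0.141  0.02 ]
0.02 116 [ 0.627 -0.278  0.024] [ 0.604 -0.34   0.02 ] [ 0.649 -0.206  0.032]
0.
[... 155 characters left out ...]
02 ]
0.02 18 [ 0.657 -0.187  0.03 ] [ 0.654 -0.193  0.02 ] [ 0.66  -0.184  0.04 ]
0.04 17 [ 0.657 -0.186  0.049] [ 0.654 -0.192  0.04 ] [ 0.659 -0.182  0.058]
0.06 50 [ 0.661 -0.187  0.076] [ 0.644 -0.203  0.07 ] [ 0.669 -0.174  0.08 ]
0.08 36 [ 0.66  -0.186  0.09 ] [ 0.651 -0.197  0.082] [ 0.664 -0.175  0.099]
0.1 40 [ 0.66  -0.186  0.11 ] [ 0.652 -0.196  0.1  ] [ 0.666 -0.179  0.119]
0.12 40 [ 0.66  -0.185  0.13 ] [ 0.652 -0.196  0.12 ] [ 0.664 -0.178  0.14 ]
0.14 43 [ 0.66  -0.186  0.15 ] [ 0.652 -0.199  0.14 ] [ 0.665 -0.178  0.159]
0.16 39 [ 0.655 -0.188  0.164] [ 0.643 -0.197  0.16 ] [ 0.664 -0.179  0.168]
blue [ 0.68517703 -0.12998643  0.01024221] [ 0.75127656 -0.10584551  0.12844202]
```

View pics/cmp.png

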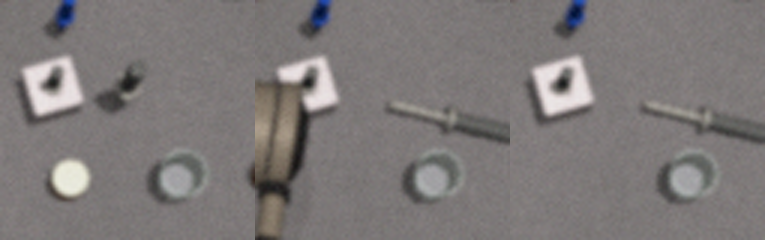

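I did topple it: it originally stood upright at about (0.654,-0.188), and it was already down by t=33 s, so the arm caught it during the jar moves. That needs mending. I'll take a close measurement and check whether the arm can reach the poses to re-stand it.

```bash
cat >> h.py <<'E'
zh=np.array([0,0,1.])
def frames(a,h,lam,s):
    y=np.cross(zh,a); d=-np.sin(lam)*a-np.cos(lam)*zh; Y=s*y
    R1=np.stack([np.cross(Y,d),Y,d],1); M=np.stack([zh,np.cross(zh,h),-h],1)@np.stack([a,y,zh],1).T
    return Ro.from_matrix(R1),Ro.from_matrix(M@R1)
E
python3 - <<'E'
from h import *
r.reach([.52,-.25,.3],down(0)); s=r.read_state(); im,d=optics.get_image("wrist"); cv2.imwrite("pics/b1.png",cv2.resize(im[:,:,::-1],(800,600))); 
P=wcloud(d,s["eef_pos"],s["eef_rot"]); Z=P[...,2]
m=(P[...,0]>.585)&(P[...,0]<.70)&(P[...,1]>-.38)&(P[...,1]<-.16)&(Z>.006)&(Z<.05)
nn,l,st,c=cv2.connectedComponentsWithStats(m.astype(np.uint8)); i=1+np.argmax(st[1:,4]); p=P[l==i]; print(st[i])
c0=p[:,:2].mean(0); w,V=np.linalg.eigh(np.cov((p[:,:2]-c0).T)); a=V[:,1]; a*=np.sign(-a[1])
t=(p[:,:2]-c0)@a; n=(p[:,:2]-c0)@np.array([-a[1],a[0]]); print(c0,a,t.min(),t.max())
for k in np.arange(t.min(),t.max(),.012):
    b=(t>=k)&(t<k+.012)
    if b.any(): print(round(k-t.min(),3),b.sum(),"w",n[b].min().round(4),n[b].max().round(4),"ztop",np.percentile(p[b,2],90).round(4))
np.savez("big.npz",c0=c0,a=a,t0=t.min(),t1=t.max())
a3=np.array([*a,0]); g=c0+a*(t.min()+.118)
for lam in(30,40,50):
  for s_ in(1,-1):
    for hd in(-60,-30,0,30):
      h=np.array([np.cos(np.radians(hd)),np.sin(np.radians(hd)),0]); A,B=frames(a3,h,np.radians(lam),s_)
      o=[]
      for R,pt in((A,[*g,.024]),(B,[.654,-.188,.13])):
        q=r.solve_ik(np.array(pt)-.006*R.as_matrix()[:,2],R.as_quat()); o.append(None if q is None else np.round(q,2).tolist())
      print(lam,s_,hd,o)
E
```

```text
[ 220   57  121   40 1417]
[ 0.6235751  -0.29215783] [-0.23138715 -0.97286175] -0.09008418554050693 0.07353179013135445
0.0 67 w -0.0046 0.0055 ztop 0.0249
0.012 74 w -0.0051 0.0056 ztop 0.0241
0.024 71 w -0.0048 0.0059 ztop 0.0236
0.036 74 w -0.0051 0.0058 ztop 0.0228
0.048 69 w -0.0048 0.0053 ztop 0.0221
0.06 125 w -0.0144 0.0145 ztop 0.0293
0.072 148 w -0.0142 0.014 ztop 0.0296
0.084 124 w -0.0087 0.0101 ztop 0.0242
0.096 122 w -0.0086 0.0093 ztop 0.0237
0.108 123 w -0.0086 0.0098 ztop 0.023
0.12 119 w -0.0085 0.01 ztop 0.0221
0.132 115 w -0.0085 0.0096 ztop 0.0214
0.144 116 w -0.0091 0.0101 ztop 0.0207
0.156 70 w -0.0093 0.0101 ztop 0.0202
30 1 -60 [[-0.77, 1.0, 1.05, 0.45, 1.4, -0.69], None]
30 1 -30 [[-0.77, 1.0, 1.05, 0.45, 1.4, -0.69], [-0.31, 0.62, 2.03, 3.48, 0.58, 1.39]]
30 1 0 [[-0.77, 1.0, 1.05, 0.45, 1.4, -0.69], [-0.61, 0.62, 2.02, 2.23, 0.68, 2.02]]
30 1 30 [[-0.77, 1.0, 1.05, 0.45, 1.4, -0.69], [-0.77, 0.72, 1.76, 1.42, 1.0, 2.35]]
30 -1 -60 [[-0.77, 1.0, 1.05, 0.45, 1.4, 2.45], None]
30 -1 -30 [[-0.77, 1.0, 1.05, 0.45, 1.4, 2.45], [-0.31, 0.62, 2.03, 3.48, 0.58, -1.
[... 650 characters left out ...]
, -0.72]]
40 -1 30 [[-0.82, 1.07, 0.98, 0.57, 1.53, 2.4], [-0.72, 0.66, 1.71, 1.21, 0.89, -0.54]]
50 1 -60 [[-0.86, 1.15, 0.9, 0.67, 1.67, -0.76], [-0.18, 0.62, 1.65, -0.99, 0.63, 0.06]]
50 1 -30 [[-0.86, 1.15, 0.9, 0.67, 1.67, -0.76], None]
50 1 0 [[-0.86, 1.15, 0.9, 0.67, 1.67, -0.76], None]
50 1 30 [[-0.86, 1.15, 0.9, 0.67, 1.67, -0.76], [-0.66, 0.63, 1.63, 0.94, 0.83, 2.89]]
50 -1 -60 [[-0.86, 1.15, 0.9, 0.67, 1.67, 2.38], [-0.18, 0.62, 1.65, -0.99, 0.63, -3.08]]
50 -1 -30 [[-0.86, 1.15, 0.9, 0.67, 1.67, 2.38], None]
50 -1 0 [[-0.86, 1.15, 0.9, 0.67, 1.67, 2.38], [-0.54, 0.54, 1.82, 1.14, 0.37, 0.03]]
50 -1 30 [[-0.86, 1.15, 0.9, 0.67, 1.67, 2.38], [-0.66, 0.63, 1.63, 0.94, 0.83, -0.25]]
```

View pics/b1.png

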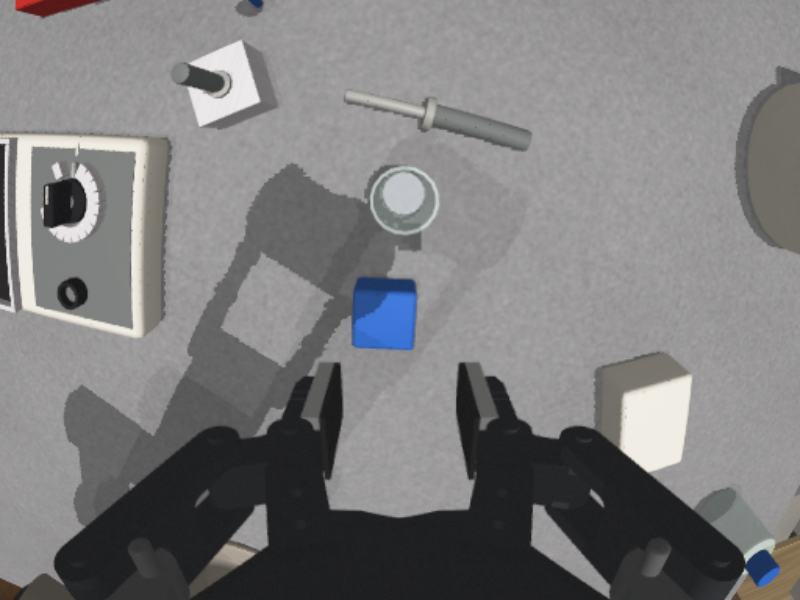

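The look-alike is lying along (-0.23,-0.97), resting on its collar, clear of the beaker. IK is fine with a 40° lean and a final heading of 30°. I'll pick it up, turn it upright in clear air and check its tilt.

```bash
cat >> h.py <<'E'
def frames2(a,h,lam,s=-1):
    y=np.cross(zh,a); y/=np.linalg.norm(y); u=np.cross(a,y); d=-np.sin(lam)*a-np.cos(lam)*u; Y=s*y
    R1=np.stack([np.cross(Y,d),Y,d],1); M=np.stack([zh,np.cross(zh,h),-h],1)@np.stack([a,y,u],1).T
    return Ro.from_matrix(R1),Ro.from_matrix(M@R1)
def at(p,R,off=.006): return np.array(p)-off*R.as_matrix()[:,2]
f=np.load("big.npz"); e=.055; BA=np.array([*(np.cos(e)*f["a"]),-np.sin(e)]); GL=.118
BG=f["c0"]+f["a"]*(float(f["t0"])+GL)
hh=np.array([np.cos(np.radians(30)),np.sin(np.radians(30)),0]); RA,RB=frames2(BA,hh,np.radians(40))
def tilt():
    s=r.read_state(); im,d=optics.get_image("wrist"); T=np.array(s["eef_pos"]); R=Ro.from_quat(s["eef_rot"])
    P=wcloud(d,T,s["eef_rot"]); g=T+.006*R.as_matrix()[:,2]; Q=P-g
    # handle/shaft points near the vertical line through the grasp
    m=(np.hypot(Q[...,0],Q[...,1])<.03)&(Q[...,2]<.06)&(Q[...,2]>-.14)
    return im,Q,m
E
python3 - <<'E'
from h import *
command_gripper(.045,100)
r.reach(at([*BG,.2],RA),RA.as_quat()); r.move_straight(at([*BG,.06],RA),speed=.15)
print(r.move_straight(at([*BG,.0225],RA),speed=.03,max_force=4)); print(r.read_state()["eef_pos"]+.006*RA.as_matrix()[:,2])
command_gripper(0,100); s=r.read_state(); print(s["grip_width"],s["contact_force"])
r.move_straight(at([*BG,.3],RA),speed=.15); print(r.read_state()["grip_width"])
if r.read_state()["grip_width"]>.012:
    r.reach(at([.60,-.19,.32],RB),RB.as_quat()); print(r.read_state()["grip_width"],r.read_state()["time_s"])
    im,Q,m=tilt(); cv2.imwrite("pics/b2.png",cv2.resize(im[:,:,::-1],(800,600)))
    for z in np.arange(-.13,.06,.01):
        a=m&(abs(Q[...,2]-z)<.005)
        if a.sum()>5: print(z.round(3),a.sum(),np.median(Q[a],0).round(4),Q[a].min(0).round(4),Q[a].max(0).round(4))
E
```

```text
False
[ 0.61722213 -0.31942038  0.02276791]
0.01590516400613993 [-0.52026081 -1.38387979  2.18503725]
0.01617287410972739
0.015890450303038053 67.5917
-0.11 22 [ 0.0042  0.0022 -0.1102] [ 0.0033 -0.0004 -0.1142] [ 0.0074  0.0073 -0.1052]
-0.1 17 [ 0.0039  0.0026 -0.1   ] [ 0.003  -0.0006 -0.1048] [ 0.0067  0.0071 -0.0968]
-0.05 52 [-0.0039 -0.0028 -0.0469] [-0.0063 -0.009  -0.0499] [ 0.0044  0.0087 -0.0451]
-0.04 398 [-0.0006 -0.0006 -0.0425] [-0.0061 -0.0088 -0.045 ] [ 0.0114  0.0121 -0.035 ]
-0.03 114 [ 0.0005  0.0004 -0.0303] [-0.0013 -0.0043 -0.035 ] [ 0.009   0.0104 -0.025 ]
-0.02 147 [ 0.0004  0.0005 -0.0197] [-0.0012 -0.0042 -0.0249] [ 0.0083  0.0096 -0.015 ]
-0.01 191 [ 0.0005  0.0005 -0.01  ] [-0.0108 -0.0106 -0.0149] [ 0.0083  0.0094 -0.005 ]
-0.0 723 [ 0.0021 -0.0013  0.0016] [-0.0234 -0.0188 -0.005 ] [0.0228 0.0242 0.005 ]
0.01 1454 [-0.0005 -0.0019  0.0104] [-0.0294 -0.0228  0.005 ] [0.016  0.0208 0.015 ]
0.02 1259 [-0.0025 -0.0009  0.0196] [-0.028  -0.0299  0.015 ] [0.0105 0.0163 0.025 ]
0.03 1995 [-0.0097 -0.0012  0.0301] [-0.0295 -0.0294  0.025 ] [0.0103 0.013  0.035 ]
0.04 1507 [0.0025 0.001  0.0438] [-0.03   -0.0281  0.035 ] [0.0184 0.0147 0.045 ]
0.05 1112 [0.008  0.0046 0.0455] [-0.0298 -0.025   0.045 ] [0.0176 0.014  0.0475]
```

```bash
ls pics
```

```text
b1.png
b2.png
cmp.png
e_sc.png
e_top.png
k1.png
s1.png
scene0.png
t2.png
top0.png
w1.png
w2.png
```

It's held upright, with tilt under 0.5° from the cloud. The axis is about 10 mm ahead of the grasp point and the tip about 116 mm below it. Next I set it back where it stood.

Run:
```python
from h import *
T=np.array([.654,-.188,0])-.0102*hh
def go(z,**k): return r.move_straight(at([T[0],T[1],z],RB),**k)
go(.32,speed=.1); go(.135,speed=.1)
t=go(.108,speed=.01,max_force=2.5); R=RB.as_matrix(); s=r.read_state(); print(t,np.array(s["eef_pos"])+.006*R[:,2],s["contact_force"])
r.hold(.3); command_gripper(.0,20); r.hold(.3)
print(r.read_state()["contact_force"],r.read_state()["grip_width"])
for w in(.018,.020,.022,.026,.032,.045): command_gripper(w,20)
r.hold(.3); p=np.array(r.read_state()["eef_pos"]); r.move_straight(p-.13*R[:,2],speed=.05)
up(.33,.2); print(r.read_state()["time_s"])
r.reach([.35,-.3,.3],down(0))
im,_=optics.get_image("scene"); cv2.imwrite("pics/f_sc.png",cv2.resize(im[150:280,100:400,::-1],None,fx=2.6,fy=2.6))
```

```text
True [ 0.64533359 -0.19310456  0.11854538] [ 0.34041026 -0.89760484  4.20253815]
[ 0.75842054 -0.93965921  5.03328585] 0.01605268745728394
77.875
```

View pics/f_sc.png

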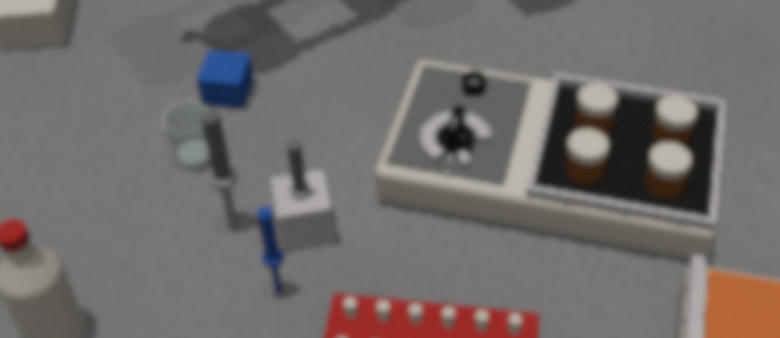

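The look-alike is standing again at (222,175). The jars are upright, the pointer is in the run notch, and the stylus is in its stand at (297,170). Handing in.

Run:
```python
from h import *
print(r.finish_job())
```

```text
the job is handed in; nothing more can be done
None
```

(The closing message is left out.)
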